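# Set the eccentric guide roller and prove the gap with the go gauge

### The arm

A 6-joint arm with a two-finger parallel gripper is mounted at the origin on a cart in front of the work surface, level with it; the furniture and walls round the work are solid. World frame = base frame: x ahead of the robot, y to its left, z up, the work surface at z = 0. Lengths are in m, angles in rad, forces in N, time in s.
With the tool pointing down it reaches from about 0.375 to 0.9 m from the base axis. Payload 3.1 kg.
Tool frame: the origin (TCP) lies between the finger pads; the fingertips stand robot.tcp_to_tips ahead of it and the grasp point (between the pads) lies 5 mm behind it (robot.tcp_to_tips is the distance from the TCP to the fingertips, in m); z points along the fingers, y is the line along which they close (so a half turn about z gives the same grasp; the last joint's range is limited). The gripper opens to 87 mm and grips with 3 to 60 N. Pads are 19 mm wide; open, the fingers measure 117 mm over their backs; the gripper's body (75 mm by 190 mm) begins 51 mm behind the grasp point.
Start: joints at [1.044, 0.527, 1.433, -0, 1.181, -0.178], TCP at [0.214, 0.587, 0.237] pointing down, gripper open.
Joint ranges: [-3.08, 3.08], [-0.75, 2.2], [0.22, 2.44], [-1.43, 4.57], [0, 2.65], [-2.85, 2.85]. Speed limits (rad/s): [2.79, 2.79, 3.14, 3.14, 3.14, 3.14].

### API

Orientations are given as a rotation vector (axis times angle).
In Python, from station import robot, cams gives the robot as it stands.
- The arm moves only by the tool move_arm, never from a script. Its argument "moves" is a list of rows, each a list of 4 numbers: the shift along the tool's x, y, z in m, then the turn about the tool's z in rad. In form: [[dx, dy, dz, yaw], ...]. A call has 1 to 20 rows; each row is the pose to reach, as a shift and turn from the pose commanded when the call began, along the tool's axes at that moment; what a row does not reach only later rows make up. A row lasts 1/12 s, in which the tool goes at most 41.7 mm and 7.16 degrees, less where a joint would pass 70% of its speed; a pose out of reach is approached as far as the arm can. A call with a gripper value outside its range is refused whole. "claw" is the opening, from 0 (shut) to 1 (fully open), set as the call begins (left out, the last holds). The fingers move at their own pace and stop on an object; "squeeze" is the grip in N (left out, the last holds). Time passes only in rows, so rows that repeat a pose let the fingers close. It gives the time, the measured TCP pose, the force, the opening and the grip force at its end, in the units of the state.
- robot.read_state(): the state, without advancing time (a new reading comes with each control period).
- cams.snapshot(name): name is "scene" or "top" or "wrist"; returns a dict with "frame" (400x640x3 uint8, red, green, blue), "range_z" (400x640 float32, m along the optical axis (not along the pixel's ray), 0 where there is no reading), "fx", "fy", "cx", "cy" (pixels), "k1" (the pictures are not rectified: a ray, as slopes to the right and down, at radius r is drawn at 1 + k1 r^2 times it, then the intrinsics apply), "world_from_camera" (4x4, takes a point from camera to world coordinates); the wrist camera has in their place "T_tool_cam" (4x4, takes a point from camera to tool coordinates, whose origin is the TCP and whose axes are the flange's). Camera axes: x right, y up, looking along -z (the intrinsics and any distortion apply to the point x, -y, -z); pixel columns grow to the right and rows downward; lengths in m; the calibration is good to about 2 mm. A picture is of the moment at which its call begins: read the wrist's pose just before it.
- robot.sign_off(): hands the job in; it is judged then, once.
The state is a dict: "time": time; "joint_pos": joint angles; "joint_velocities": joint speeds; "joint_torque": joint torques, N m; "eef_pos": TCP position; "orientation": TCP orientation; "force": force on the tool from outside, world axes, zero at the start; "torque": the same for the moment, N m; "grip_width": finger opening in m; "grip_force": force on a finger pad.
Only numpy, scipy, OpenCV 4.12 (cv2) and the standard library are available. Lean on these libraries where they do the work, as an engineer would, in place of code of your own. Each camera call takes 0.05 s, during which the arm holds its last target. There are 200 camera calls.

### The job

To set the guide gap on the plywood jig, turn the black bar handle of the eccentric roller anticlockwise (seen from above) until the bar lies parallel to the aluminium fence with its white end pointing at the yellow mark. Then check the gap with the green-handled gauge: set it down lengthwise in the open end of the channel (the end by the yellow mark), slide it along the plate between roller and fence right up to the dark wooden end stop, and leave it standing there. Leave the red-handled gauge alone, and the roller as you set it.

Things in the scene. Friction and masses are not known exactly. Their poses are not given: they have to be found in the camera images.
- guide_jig: Fixed jig, plywood plate 140x220, 12 thick (mm). Origin: underside, below the roller's pivot. x points across the channel to the fence, y along it from end stop to open end. Channel: fence face x=50, front rails' face x=10, both 26 high above the table; rails at y=42..103 (yellow mark at y=50) and -42..-103; stop face y=-96, 32 high. Roller: steel disc r 22, centre 12 off the pivot, top z=30.
- cam (a joint): Turn of eccentric roller and bar handle about the vertical pivot, rad, anticlockwise from above positive, 0 to 2.6. At 0 the bar is square to the fence, white end toward it, gap roller to fence 16 mm; at 1.571 the bar is parallel to the fence, white end to the yellow mark (jig +y), gap 28 mm. Starts at 0.2 to 0.6; friction of 0.15 N m holds it where left.
- handle_grip (a point): Point on the pivot axis 43 mm above the table, where to grip the black bar handle: 64 mm long, 14 mm wide, from 30 to 52 mm above the table, centred on the pivot, turning with the roller. This point's axes are the jig's and do not turn.
- channel_in (a point): Point on the plate (12 mm above the table) in the channel's open end, on the centre line of the set gap (jig x=36, y=73 mm): where the centre of the gauge's underside is set down. Axes as the jig's.
- channel_end (a point): Point on the plate at the channel's stop end, same line (jig x=36, y=-73 mm): the centre of the gauge's underside is here when its nose is 1 mm off the end stop. Axes as the jig's.
- go_gauge_grip (a point): Green-handled gauge, loose, upright, about 0.16 kg: steel foot 24 mm wide (its x), 44 mm long (its y) with rounded ends, 20 mm high; green handle on it, 18 mm thick (x) and 30 mm broad (y), its top 86 mm above the underside. This point: on the handle's axis, 70 mm above the underside; z up. Either end may lead. Gripped across y it stays upright when slid; gripped across x it may tilt between the fingers.
- nogo_gauge_grip (a point): Red-handled no-go gauge, same shape but foot 32 mm wide and 52 mm long: does not fit the gap. Point 70 mm above its underside. To be left alone.
Things that resemble listed ones, but are neither listed nor needed, are in the scene too. Leave any purple look-alike of the part that bears go_gauge_grip alone.

How it is judged:
By the outcome, as a careful person would: the job done as asked, in the order asked, and still so for the second after the job is handed in, with the robot touching nothing.
It also fails if it takes over 54 s, if anything falls off the work surface, if the arm or the gripper's body presses on something with over 40 N, if the wrist force passes 120 N, or if a joint passes its speed limit or range.

## Working session

There is one attempt and no reset: what is moved stays moved. The work goes in short steps, Python scripts to look and compute and a tool call to move; the robot and the scene stay as the last step left them, time stands still between calls to the robot, and variables do not carry over. Pictures are saved under pics/ and viewed, at most 10 in all, crops included, and the job is handed in when it is done.

Besides the shell and the picture viewer there is one more tool, called as a command line: name --pt "numbers of a row" for each row, then --argument value for the rest. move_arm: Moves the arm, as the interface text tells. Its arguments: {"type":"object","properties":{"moves":{"type":"array","items":{"type":"array","items":{"type":"number"}}},"claw":{"type":"number"},"squeeze":{"type":"number"}},"required":["moves"]}

```bash
mkdir -p pics; ls; cat > h.py <<'E'
import numpy as np, cv2
from station import robot, cams
def snap(n,save=None):
    s=cams.snapshot(n)
    if save: cv2.imwrite('pics/'+save,cv2.cvtColor(s['frame'],cv2.COLOR_RGB2BGR))
    return s
def pose(s,st=None):
    if 'world_from_camera' in s: return np.array(s['world_from_camera'])
    st=st or robot.read_state()
    T=np.eye(4);T[:3,:3]=cv2.Rodrigues(np.array(st['orientation'],float))[0];T[:3,3]=st['eef_pos']
    return T@np.array(s['T_tool_cam'])
def ray(s,uv):
    uv=np.atleast_2d(np.array(uv,float))
    d=np.c_[(uv[:,0]-s['cx'])/s['fx'],(uv[:,1]-s['cy'])/s['fy']];p=d.copy()
    for _ in range(20): p=d/(1+s['k1']*(p**2).sum(1,keepdims=True))
    return np.c_[p[:,0],-p[:,1],-np.ones(len(p))]
def onplane(s,uv,z,T=None):
    T=pose(s) if T is None else T
    D=ray(s,uv)@T[:3,:3].T;o=T[:3,3]
    return o+D*((z-o[2])/D[:,2])[:,None]
def depth(s,uv,T=None):
    T=pose(s) if T is None else T
    uv=np.atleast_2d(uv);z=np.array([s['range_z'][int(v),int(u)] for u,v in uv])
    return (ray(s,uv)*z[:,None])@T[:3,:3].T+T[:3,3]
E
python3 - <<'E'
from h import *
st=robot.read_state();print(st, robot.tcp_to_tips)
for n in('scene','top'):
    s=snap(n,n+'0.png');print(n,s['fx'],s['k1'],np.round(s['world_from_camera'],3).tolist())
E
```

```text
pics
{'time': 0.0, 'joint_pos': array([ 1.04350182e+00,  5.28500897e-01,  1.43385279e+00, -2.25734471e-06,
        1.18136700e+00, -1.78524184e-01]), 'joint_velocities': array([ 1.64334562e-03,  1.56157273e-03,  6.47126072e-04, -9.53219114e-05,
        2.09972041e-03, -2.56108615e-04]), 'joint_torque': array([-3.79056155e-04, -4.40035307e+01, -1.76590830e+01,  6.31433772e-02,
        5.81625151e-02, -1.66423329e-04]), 'eef_pos': array([0.21323337, 0.58678712, 0.23556599]), 'orientation': array([-0.54494579, -3.09322165,  0.00313709]), 'force': array([ 0.67926831, -0.1776413 , -0.71498569]), 'torque': array([0.04426598, 0.01387343, 0.00588324]), 'grip_force': 0.0, 'grip_width': 0.0870003244511993} 0.014
scene 430.240096387899 -0.02427927203755039 [[0.744, 0.482, -0.463, 0.099], [-0.668, 0.515, -0.537, -0.503], [-0.02, 0.708, 0.706, 0.798], [0.0, 0.0, 0.0, 1.0]]
top 370.0882482688855 0.022856625567356344 [[0.003, 0.998, -0.062, 0.512], [-1.0, 0.004, 0.023, 0.07], [0.023, 0.062, 0.998, 0.93], [0.0, 0.0, 0.0, 1.0]]
```

View pics/scene0.png

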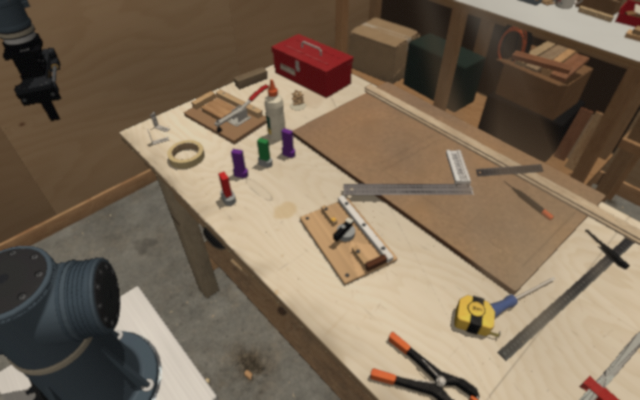

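View pics/top0.png

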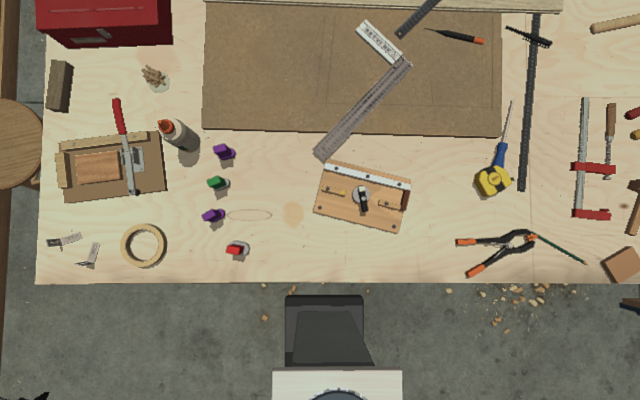

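Top view: the jig is at about (362,198), with the fence on its far side, the stop on the right near (405,195) and the open end on the left. Candidates for the green gauge: green (217,183), purple look-alikes (224,151) and (212,215), red no-go (237,249). By the description I choose green. I'll check it in close crops.

```bash
python3 - <<'E'
from h import *
a=cv2.imread('pics/top0.png')
c1=cv2.resize(a[145:250,300:420],None,fx=5,fy=5,interpolation=cv2.INTER_CUBIC)
c2=cv2.resize(a[140:265,190:260],None,fx=4,fy=4,interpolation=cv2.INTER_CUBIC)
o=np.zeros((530,790,3),np.uint8);c1=cv2.resize(c1,(500,437));o[:437,:500]=c1;o[:500,510:790]=c2[:500,:280];cv2.imwrite('pics/c1.png',o)
s=snap('top');
print('pivot depth',depth(s,[[362,198],[217,183],[300,240],[340,200]]).round(3))
hsv=cv2.cvtColor(a,cv2.COLOR_BGR2HSV)
def comp(lo,hi,box):
    m=cv2.inRange(hsv,lo,hi);k=np.zeros_like(m);x0,y0,x1,y1=box;k[y0:y1,x0:x1]=m[y0:y1,x0:x1]
    n,l,stt,c=cv2.connectedComponentsWithStats(k)
    return [(stt[i].tolist(),c[i].round(1).tolist()) for i in range(1,n) if stt[i][4]>4]
print('green',comp((45,80,30),(90,255,255),(190,140,260,265)))
print('yellow',comp((20,150,120),(35,255,255),(300,150,420,240)))
print('bar',comp((0,0,0),(180,255,50),(300,150,420,240)))
print('white',comp((0,0,170),(180,50,255),(300,150,420,240)))
E
```

```text
pivot depth [[ 0.567 -0.057  0.054]
 [ 0.598  0.279  0.084]
 [ 0.465  0.091  0.003]
 [ 0.564 -0.007  0.017]]
green [([207, 176, 19, 13, 153], [215.7, 182.0])]
yellow [([341, 191, 4, 4, 12], [342.1, 192.3])]
bar [([359, 192, 8, 20, 88], [362.6, 201.9]), ([401, 198, 2, 7, 7], [401.6, 201.0])]
white [([323, 163, 89, 28, 488], [367.0, 175.7]), ([394, 172, 4, 3, 5], [395.4, 172.6]), ([405, 173, 12, 6, 30], [411.3, 175.9]), ([359, 186, 7, 5, 25], [362.0, 188.0]), ([300, 188, 14, 5, 31], [306.8, 189.8]), ([303, 188, 15, 18, 66], [311.0, 199.7]), ([412, 188, 4, 3, 8], [413.5, 189.4]), ([300, 192, 120, 48, 2143], [360.5, 226.5])]
```

View pics/c1.png

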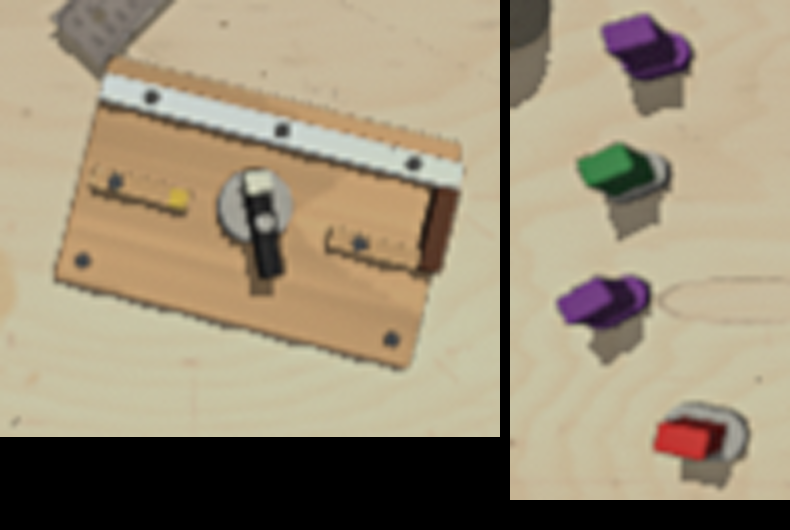

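The crops show the green gauge upright, with its foot's long axis pointing roughly right and slightly down in the image. On the jig, the bar's white end points at the fence and the yellow mark is on the left rail. Next I'll plan the approach over the jig for a wrist view.

```bash
cat >> h.py <<'E'
def yaw_of(R): return np.arctan2(R[1,1],R[0,1])   # heading of tool y in world
def plan(xyz,heading=None):
    st=robot.read_state();R=cv2.Rodrigues(np.array(st['orientation'],float))[0]
    d=R.T@(np.array(xyz)-st['eef_pos']);y=0
    if heading is not None:
        y=-(heading-yaw_of(R)); y=(y+np.pi/2)%np.pi-np.pi/2
    print('t',round(st['time'],2),'tcp',np.round(st['eef_pos'],4),'heading',round(yaw_of(R),3),'F',np.round(st['force'],1),'w',round(st['grip_width'],4),'gf',st['grip_force'],'j6',round(st['joint_pos'][5],2))
    print('MOVE',np.round(d,4),'yaw',round(y,3),'or',round(y-np.sign(y)*np.pi,3))
    return d,y
E
python3 - <<'E'
from h import *
s=snap('top')
P=lambda uv,z:onplane(s,uv,z)[0].round(4)
w=P((362,187.5),.052);b=P((364,209),.052);print('bar',w,b)
print('yellow',P((342.5,192.5),.026))
sw=snap('wrist');print(np.round(sw['T_tool_cam'],3).tolist(),sw['fx'])
plan([.53,-.06,.25],np.pi/2-.24)
E
```

```text
bar [ 0.5922 -0.057   0.052 ] [ 0.5409 -0.0615  0.052 ]
yellow [ 0.582  -0.0127  0.026 ]
[[-0.001, 0.965, 0.261, 0.072], [1.0, 0.001, 0.001, 0.0], [0.001, 0.261, -0.965, -0.149], [0.0, 0.0, 0.0, 1.0]] 332.049606477445
t 0.25 tcp [0.2134 0.5871 0.2361] heading 1.222 F [ 1.   0.3 -0.1] w 0.0866 gf 0.0 j6 -0.18
MOVE [-0.5187 -0.4999 -0.0135] yaw -0.109 or 3.033
```

move_arm --pt "-0.519 -0.5 -0.0135 -0.109" --pt "-0.519 -0.5 -0.0135 -0.109" --pt "-0.519 -0.5 -0.0135 -0.109" --pt "-0.519 -0.5 -0.0135 -0.109" --pt "-0.519 -0.5 -0.0135 -0.109" --pt "-0.519 -0.5 -0.0135 -0.109" --pt "-0.519 -0.5 -0.0135 -0.109" --pt "-0.519 -0.5 -0.0135 -0.109" --pt "-0.519 -0.5 -0.0135 -0.109" --pt "-0.519 -0.5 -0.0135 -0.109" --pt "-0.519 -0.5 -0.0135 -0.109" --pt "-0.519 -0.5 -0.0135 -0.109" --pt "-0.519 -0.5 -0.0135 -0.109" --pt "-0.519 -0.5 -0.0135 -0.109" --pt "-0.519 -0.5 -0.0135 -0.109" --pt "-0.519 -0.5 -0.0135 -0.109" --pt "-0.519 -0.5 -0.0135 -0.109" --pt "-0.519 -0.5 -0.0135 -0.109" --pt "-0.519 -0.5 -0.0135 -0.109" --pt "-0.519 -0.5 -0.0135 -0.109"

```text
time: 1.92
eef_pos: [0.5299, -0.0601, 0.2496]
orientation: [-0.378, -3.117, -0.001]
force: [-1.2, 0.5, -0.3]
grip_width: 0.0869
grip_force: 0.0
```

```bash
python3 - <<'E'
from h import *
plan([.53,-.06,.25],np.pi/2-.24)
s=snap('wrist','w1.png')
E
```

```text
t 1.92 tcp [ 0.5299 -0.0601  0.2496] heading 1.329 F [-1.2  0.5 -0.3] w 0.0869 gf 0.0 j6 -1.65
MOVE [-0.0001  0.0001 -0.0004] yaw -0.002 or 3.14
```

View pics/w1.png

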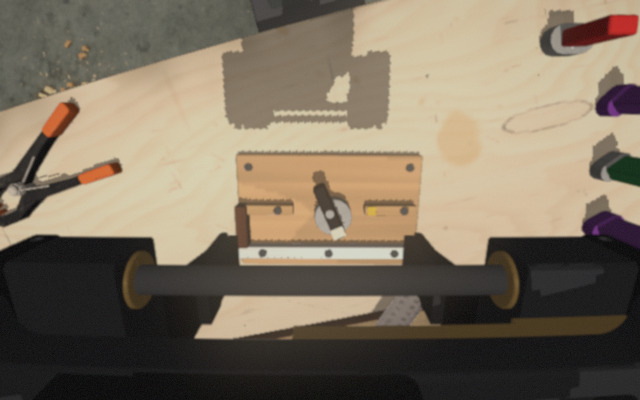

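The wrist view is nearly square to the jig. The plate's near edge runs (237,153) to (421,154), the pivot screw is at (330,214), the yellow mark at (373,211), the stop at (242,225) and the fence face on row 246 or so. Next I'll measure precisely.

```bash
python3 - <<'E'
from h import *
s=snap('wrist');T=pose(s);f=s['frame'];g=cv2.cvtColor(f,cv2.COLOR_RGB2GRAY).astype(float);hsv=cv2.cvtColor(f,cv2.COLOR_RGB2HSV)
sat=hsv[:,:,1].astype(float)
print('col330 gray',[(r,int(g[r,345])) for r in range(236,262,1)])
# front edge: sat rise
sat=cv2.GaussianBlur(sat,(3,3),0)
fr=[(c,145+np.argmax(np.diff(sat[145:162,c]))+.5) for c in range(245,415,5)]
le=[(230+np.argmax(np.diff(sat[r,230:244]))+.5,r) for r in range(158,200,3)]
ri=[(414+np.argmin(np.diff(sat[r,414:432]))+.5,r) for r in range(158,230,3)]
fe=[(c,238+np.argmax(np.diff(g[238:254,c]))+.5) for c in list(range(255,310,4))+list(range(355,398,4))]
def line(pts,z):
    p=onplane(s,pts,z,T)[:,:2];vx,vy,x,y=cv2.fitLine(p.astype(np.float32),cv2.DIST_HUBER,0,.001,.001).ravel();res=np.abs((p-[x,y])@[-vy,vx]);print('res',res.mean().round(5),len(p));return np.array([vx,vy]),np.array([x,y])
L={n:line(p,z) for n,p,z in(('front',fr,.012),('left',le,.012),('right',ri,.012),('fence',fe,.026))}
for n,(d,p) in L.items(): print(n,'ang mod90',np.degrees((np.arctan2(d[1],d[0])+np.pi/4)%(np.pi/2)-np.pi/4).round(2),p.round(4))
yaw=np.mean([(np.arctan2(L[n][0][1],L[n][0][0])+np.pi/4)%(np.pi/2)-np.pi/4 for n in('front','fence')])
ex=np.array([np.cos(yaw),np.sin(yaw)]);ey=np.array([-ex[1],ex[0]])
print('yaw',yaw)
print('jx front',L['front'][1]@ex,'fence',L['fence'][1]@ex,'jy left(stop)',L['left'][1]@ey,'right',L['right'][1]@ey)
def cen(m,box):
    x0,y0,x1,y1=box;ys,xs=np.nonzero(m[y0:y1,x0:x1]);return (xs.mean()+x0,ys.mean()+y0,len(xs))
yel=cv2.inRange(hsv,(20,170,120),(32,255,255));print('yel',cen(yel,(355,200,400,220)))
c=cen(yel,(355,200,400,220));p=onplane(s,c[:2],.026,T)[0];print('yellow jig axes',p[:2]@ex,p[:2]@ey)
for uv in((330,214),):
    p=onplane(s,uv,.053,T)[0];print('screw',p.round(4),p[:2]@ex,p[:2]@ey)
blk=cv2.inRange(hsv,(0,0,0),(180,255,75));ys,xs=np.nonzero(blk[180:232,305:350]);pts=np.c_[xs+305,ys+180].astype(np.float32);print(len(pts),cv2.fitLine(pts,cv2.DIST_L2,0,.1,.1).ravel(),pts.min(0),pts.max(0))
wh=cv2.inRange(hsv,(0,0,190),(180,60,255));w=cen(wh,(325,225,350,241));print('white',w)
w=onplane(s,w[:2],.052,T)[0];sc=onplane(s,(330,214),.053,T)[0];d=(w-sc)[:2];print('cam',np.arctan2(d@ey,d@ex),np.hypot(*d))
E
```

```text
col330 gray [(236, 164), (237, 163), (238, 162), (239, 160), (240, 146), (241, 121), (242, 106), (243, 101), (244, 99), (245, 97), (246, 99), (247, 120), (248, 168), (249, 199), (250, 211), (251, 213), (252, 213), (253, 212), (254, 213), (255, 212), (256, 212), (257, 212), (258, 210), (259, 196), (260, 170), (261, 156)]
res 0.00033 34
res 0.00029 14
res 0.0003 24
res 8e-05 25
front ang mod90 -14.25 [ 0.506  -0.0467]
left ang mod90 -15.28 [ 0.5045 -0.1555]
right ang mod90 -13.82 [0.5836 0.0494]
fence ang mod90 -13.76 [ 0.6176 -0.0574]
yaw -0.2444157
jx front 0.5022171 fence 0.6131426 jy left(stop) -0.028808817 right 0.18914835
yel (np.float64(nan), np.float64(nan), 0)
yellow jig axes nan nan
screw [ 0.5655 -0.0566  0.053 ] 0.5624175761255819 0.0819166965711596
74 [  0.44405866   0.8959977  329.22974    207.28378   ] [314. 186.] [339. 228.]
white (np.float64(336.6347826086957), np.float64(234.0), 115)
cam 0.3161330509688978 0.024771650652521817<stdin>:20: RuntimeWarning: Mean of empty slice.
  ret = ret.dtype.type(ret / rcount)
```

```bash
cat >> h.py <<'E'
JY=-.242;EX=np.array([np.cos(JY),np.sin(JY)]);EY=np.array([-EX[1],EX[0]]);PV=np.array([.5657,-.0563])
def J(x,y): return PV+EX*x/1000+EY*y/1000
E
python3 - <<'E'
from h import *
plan([*PV,.13],JY+.32-np.pi/2)
E
```

```text
t 2.02 tcp [ 0.5292 -0.0584  0.2497] heading 1.332 F [-0.9  0.4  0.3] w 0.0869 gf 0.0 j6 -1.65
MOVE [-0.0352  0.0106  0.1197] yaw -0.317 or 2.825
```

move_arm --pt "-0.0355 0.009 0.05 2.82" --pt "-0.0355 0.009 0.05 2.82" --pt "-0.0355 0.009 0.05 2.82" --pt "-0.0355 0.009 0.05 2.82" --pt "-0.0355 0.009 0.05 2.82" --pt "-0.0355 0.009 0.05 2.82" --pt "-0.0355 0.009 0.05 2.82" --pt "-0.0355 0.009 0.05 2.82" --pt "-0.0355 0.009 0.05 2.82" --pt "-0.0355 0.009 0.05 2.82" --pt "-0.0355 0.009 0.05 2.82" --pt "-0.0355 0.009 0.05 2.82" --pt "-0.0355 0.009 0.05 2.82" --pt "-0.0355 0.009 0.05 2.82" --pt "-0.0355 0.009 0.05 2.82" --pt "-0.0355 0.009 0.05 2.82" --pt "-0.0355 0.009 0.05 2.82" --pt "-0.0355 0.009 0.05 2.82" --pt "-0.0355 0.009 0.05 2.82" --pt "-0.0355 0.009 0.05 2.82" --claw 0.6

```text
time: 3.68
eef_pos: [0.566, -0.0572, 0.2002]
orientation: [-3.079, -0.622, 0.001]
force: [-0.6, -0.8, -0.2]
grip_width: 0.0522
grip_force: 0.0
```

```bash
python3 - <<'E'
from h import *
plan([*PV,.13],JY+.32-np.pi/2)
E
```

```text
t 3.68 tcp [ 0.566  -0.0572  0.2002] heading -1.172 F [-0.6 -0.8 -0.2] w 0.0522 gf 0.0 j6 0.87
MOVE [ 0.0001 -0.0009  0.0702] yaw 0.32 or -2.821
```

move_arm --pt "0 -0.001 0.03 0.12" --pt "0 -0.001 0.06 0.24" --pt "0 -0.001 0.06 0.32" --pt "0 -0.001 0.06 0.32"

```text
time: 4.02
eef_pos: [0.5643, -0.0561, 0.1384]
orientation: [-3.137, -0.13, 0.008]
force: [-0.2, 0.8, -0.0]
grip_width: 0.052
grip_force: 0.0
```

```bash
python3 - <<'E'
from h import *
plan([*PV,.047],JY+.32-np.pi/2)
s=snap('wrist','w2.png')
cv2.imwrite('pics/w2c.png',cv2.resize(cv2.imread('pics/w2.png')[100:400,120:520],None,fx=2,fy=2))
E
```

```text
t 4.02 tcp [ 0.5643 -0.0561  0.1384] heading -1.488 F [-0.2  0.8 -0. ] w 0.052 gf 0.0 j6 1.19
MOVE [0.0018 0.0005 0.0914] yaw 0.005 or -3.136
```

View pics/w2c.png

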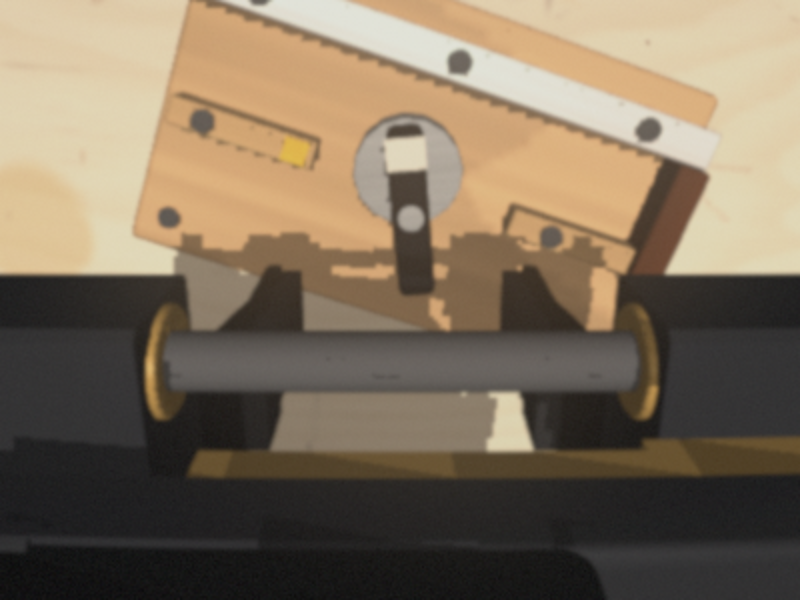

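The crop shows the bar between the fingers: screw at crop (410,218), white end at (405,153), bar ends at (405,130) and (416,290). Fence, yellow mark at (295,150) and the stop are all visible. I'll compute the bar angle and screw position from this.

```bash
python3 - <<'E'
from h import *
s=snap('wrist');T=pose(s)
q=lambda u,v:(120+u/2,100+v/2)
a,b,c=onplane(s,[q(403.5,128),q(416.5,292),q(410.5,218)],.052,T)
d=(a-b)[:2];print('bar len',np.hypot(*d),'cam',np.arctan2(d@EY,d@EX),'mid',((a+b)/2).round(4),'screw',c.round(4))
y=onplane(s,[q(295,151)],.026,T)[0][:2]-PV;print('yellow jig',y@EX,y@EY)
f=onplane(s,[q(250,20),q(640,149)],.026,T)[:,:2];e=f[1]-f[0];print('fence ang',np.arctan2(e[1],e[0])+np.pi/2,[(p-PV)@EX for p in f])
plan([*PV,.047],JY+.37-np.pi/2)
E
```

```text
bar len 0.06379975795425516 cam 0.4069361165496674 mid [ 0.5693 -0.0602  0.052 ] screw [ 0.5673 -0.0605  0.052 ]
yellow jig 0.00705371955996206 0.04678009996651625
fence ang -0.22882069839414743 [np.float64(0.05069926248021169), np.float64(0.05284812707661969)]
t 4.12 tcp [ 0.5665 -0.0572  0.1404] heading -1.485 F [0.7 0.5 0.1] w 0.052 gf 0.0 j6 1.19
MOVE [-0.0008 -0.001   0.0934] yaw -0.042 or 3.1
```

move_arm --pt "0.001 0.0015 0.03 -0.055" --pt "0.001 0.0015 0.06 -0.055" --pt "0.001 0.0015 0.08 -0.055" --pt "0.001 0.0015 0.088 -0.055" --pt "0.001 0.0015 0.092 -0.055" --pt "0.001 0.0015 0.092 -0.055"

```text
time: 4.62
eef_pos: [0.5682, -0.0599, 0.0484]
orientation: [3.134, 0.217, 0.001]
force: [-0.5, 0.6, 0.6]
grip_width: 0.0525
grip_force: 0.0
```

move_arm --pt "0 0 0 0" --pt "0 0 0 0" --pt "0 0 0 0" --pt "0 0 0 0" --pt "0 0 0 0" --pt "0 0 0 0" --claw 0 --squeeze 15

```text
time: 5.12
eef_pos: [0.568, -0.0602, 0.0484]
orientation: [3.134, 0.215, 0.001]
force: [-0.5, 0.5, -0.1]
grip_width: 0.02
grip_force: 0.0
```

```bash
python3 - <<'E'
from h import *
plan([*PV,.047],JY+.37-np.pi/2)
print(robot.read_state()['torque'])
E
```

```text
t 5.12 tcp [ 0.568  -0.0602  0.0484] heading -1.434 F [-0.5  0.5 -0.1] w 0.02 gf 0.0 j6 1.13
MOVE [-0.0017 -0.0041  0.0014] yaw 0.009 or -3.133
[-0.07184385  0.17366404 -0.00070678]
```

move_arm --pt "0 0 0 0" --pt "0 0 0 0" --pt "0 0 0 0" --pt "0 0 0 0"

```text
time: 5.45
eef_pos: [0.5677, -0.0591, 0.0483]
orientation: [-3.133, -0.215, 0.0]
force: [0.4, 5.9, 4.1]
grip_width: 0.014
grip_force: 14.9
```

```bash
python3 - <<'E'
from h import *
plan([*PV,.047],JY+.37-np.pi/2)
print(robot.read_state()['torque'])
E
```

```text
t 5.45 tcp [ 0.5677 -0.0591  0.0483] heading -1.434 F [0.4 5.9 4.1] w 0.014 gf 14.862463474273682 j6 1.13
MOVE [-0.0016 -0.003   0.0013] yaw 0.009 or -3.133
[0.89889394 0.06324678 0.14624249]
```

move_arm --pt "0 -0.001 0 -0.1" --pt "0 -0.001 0 -0.2" --pt "0 -0.001 0 -0.3" --pt "0 -0.001 0 -0.4" --pt "0 -0.001 0 -0.5" --pt "0 -0.001 0 -0.6" --pt "0 -0.001 0 -0.6"

```text
time: 6.03
eef_pos: [0.5676, -0.0585, 0.0483]
orientation: [-2.929, -1.133, -0.0]
force: [-0.5, 4.8, 3.5]
grip_width: 0.0142
grip_force: 15.0
```

```bash
python3 - <<'E'
from h import *
plan([*PV,.047],-.24)
st=robot.read_state();R=cv2.Rodrigues(np.array(st['orientation']))[0];print(st['torque'],'F tool',R.T@st['force'])
E
```

```text
t 6.03 tcp [ 0.5676 -0.0585  0.0483] heading -0.833 F [-0.5  4.8  3.5] w 0.0142 gf 14.989386051893234 j6 0.53
MOVE [ 0.0001 -0.0029  0.0013] yaw -0.593 or 2.549
[0.84326154 0.11841289 0.15114521] F tool [ 2.87105032 -3.83165054 -3.48821188]
```

move_arm --pt "0 -0.0005 0 -0.1" --pt "0 -0.0005 0 -0.2" --pt "0 -0.0005 0 -0.3" --pt "0 -0.0005 0 -0.4" --pt "0 -0.0005 0 -0.5" --pt "0 -0.0005 0 -0.595" --pt "0 -0.0005 0 -0.595" --pt "0 -0.0005 0 -0.595"

```text
time: 6.7
eef_pos: [0.5671, -0.0582, 0.0483]
orientation: [-2.473, -1.936, 0.0]
force: [-0.2, 4.6, 5.1]
grip_width: 0.0134
grip_force: 15.0
```

```bash
python3 - <<'E'
from h import *
plan([*PV,.047],-.24)
st=robot.read_state();R=cv2.Rodrigues(np.array(st['orientation']))[0];print(st['torque'],'F tool',R.T@st['force'])
E
```

```text
t 6.7 tcp [ 0.5671 -0.0582  0.0483] heading -0.243 F [-0.2  4.6  5.1] w 0.0134 gf 14.993293136358261 j6 -0.06
MOVE [ 0.0015 -0.0018  0.0013] yaw -0.003 or 3.139
[0.84077631 0.10025482 0.15181282] F tool [ 4.36705569 -1.31921584 -5.13934644]
```

move_arm --pt "0 0 0 0" --pt "0 0 0 0" --pt "0 0 0 0" --pt "0 0 0 0" --pt "0 0 -0.01 0" --pt "0 0 -0.04 0" --pt "0 0 -0.08 0" --pt "0 0 -0.12 0" --pt "0 0 -0.15 0" --pt "0 0 -0.15 0" --pt "0 0 -0.15 0" --claw 0.6

```text
time: 7.62
eef_pos: [0.5686, -0.0593, 0.2009]
orientation: [2.467, 1.937, 0.005]
force: [0.0, -0.7, 0.2]
grip_width: 0.0521
grip_force: 0.0
```

```bash
sed -i 's/PV=np.array(.*/PV=np.array([.567,-.058])/' h.py; python3 - <<'E'
from h import *
plan([*PV,.2],-.24)
s=snap('wrist','w3.png')
cv2.imwrite('pics/w3c.png',cv2.resize(cv2.imread('pics/w3.png')[60:360,120:520],None,fx=2,fy=2))
E
```

```text
t 7.62 tcp [ 0.5686 -0.0593  0.2009] heading -0.239 F [ 0.  -0.7  0.2] w 0.0521 gf 0.0 j6 -0.06
MOVE [ 0.0009 -0.0019  0.0009] yaw 0.001 or -3.141
```

View pics/w3c.png

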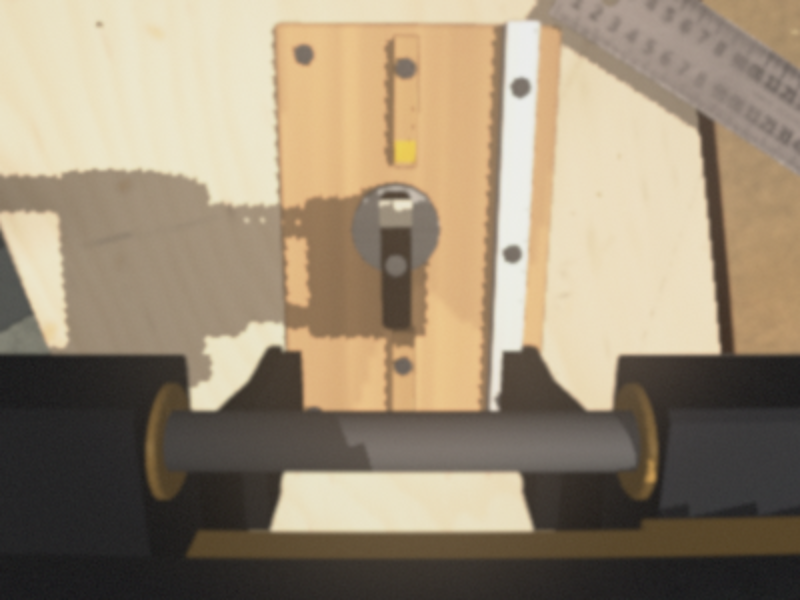

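The bar now runs vertically in the crop from (396,190) to (397,328), white end toward the yellow mark at (404,152). The fence face runs from about (505,22) to (490,410). I'll compare the angles numerically and measure the green gauge in the top view.

```bash
python3 - <<'E'
from h import *
s=snap('wrist');T=pose(s);f=s['frame'];g=cv2.GaussianBlur(cv2.cvtColor(f,cv2.COLOR_RGB2GRAY).astype(np.float32),(3,3),0)
def sub(r,a,b,sg):
    d=sg*np.diff(g[r,a:b]);i=int(np.clip(np.argmax(d),1,len(d)-2));n=d[i-1]-2*d[i]+d[i+1];return a+i+.5+(.5*(d[i-1]-d[i+1])/n if n else 0)
fe=[(sub(r,355,385,1),r) for r in list(range(76,180,3))+list(range(200,230,3))]
bl=[(sub(r,304,316,-1),r) for r in range(176,218,2)]
br=[(sub(r,319,332,1),r) for r in range(176,190,2)]
def ln(p,z):
    q=onplane(s,p,z,T)[:,:2].astype(np.float32);v=cv2.fitLine(q,cv2.DIST_HUBER,0,.001,.001).ravel();n=np.array([-v[1],v[0]]);a=(np.arctan(v[1]/v[0])+np.pi)%np.pi-np.pi/2
    print('ang',a,'res',np.abs((q-v[2:])@n).mean(),'jig x',(v[2:]-PV)@EX*1000,len(p))
ln(fe,.026);ln(bl,.052);ln(br,.052)
scr=onplane(s,[(120+396/2,60+265/2)],.053,T)[0][:2]-PV;print('screw jig',scr@EX,scr@EY)
# green gauge from top and scene
for n,box in(('top',(190,140,260,265)),('scene',(240,130,280,175))):
    t=snap(n);h=cv2.cvtColor(t['frame'],cv2.COLOR_RGB2HSV);m=cv2.inRange(h,(45,80,30),(90,255,255));k=np.zeros_like(m);x0,y0,x1,y1=box;k[y0:y1,x0:x1]=m[y0:y1,x0:x1]
    ys,xs=np.nonzero(k);P=depth(t,np.c_[xs,ys]);tp=P[(P[:,2]>.081)&(P[:,2]<.092)];print(n,len(P),len(tp),P[:,2].max().round(3),tp.mean(0).round(4),cv2.minAreaRect((tp[:,:2]*1000).astype(np.float32)))
E
```

```text
ang -0.24762452 res 6.060865e-05 jig x 47.884028601092666 45
ang -0.23452389 res 7.32112e-05 jig x -8.94438308288644 21
ang -0.23641121 res 2.091082e-05 jig x 4.514962166191117 7
screw jig -0.003909207534216302 -0.0005067523886917755
top 152 98 0.09 [0.6027 0.2853 0.0862] ((602.6986694335938, 285.8194274902344), (16.442052841186523, 29.858654022216797), 24.376232147216797)
scene 193 47 0.089 [0.6034 0.2835 0.0853] ((604.3319702148438, 284.65582275390625), (18.835058212280273, 26.522785186767578), 16.96424102783203)
```

```bash
sed -i 's/^JY=-.242/JY=-.245/' h.py; python3 - <<'E'
from h import *
plan([.603,.285,.20],-1.2)
E
```

```text
t 7.82 tcp [ 0.566  -0.0585  0.1965] heading -0.239 F [-0.  -0.1 -0.7] w 0.0524 gf 0.0 j6 -0.06
MOVE [ 0.3424 -0.0455 -0.0033] yaw 0.961 or -2.181
```

move_arm --pt "0.342 -0.045 -0.02 0.96" --pt "0.342 -0.045 -0.02 0.96" --pt "0.342 -0.045 -0.02 0.96" --pt "0.342 -0.045 -0.02 0.96" --pt "0.342 -0.045 -0.02 0.96" --pt "0.342 -0.045 -0.02 0.96" --pt "0.342 -0.045 -0.02 0.96" --pt "0.342 -0.045 -0.02 0.96" --pt "0.342 -0.045 -0.02 0.96" --pt "0.342 -0.045 -0.02 0.96" --pt "0.342 -0.045 -0.02 0.96" --pt "0.342 -0.045 -0.02 0.96" --pt "0.342 -0.045 -0.02 0.96" --claw 0.8

```text
time: 8.9
eef_pos: [0.604, 0.2826, 0.2167]
orientation: [3.087, 0.579, -0.005]
force: [-0.5, 0.0, 0.5]
grip_width: 0.0698
grip_force: 0.0
```

```bash
python3 - <<'E'
from h import *
plan([.603,.285,.20],-1.2)
s=snap('wrist','w4.png');T=pose(s)
h=cv2.cvtColor(s['frame'],cv2.COLOR_RGB2HSV);m=cv2.inRange(h,(45,80,25),(90,255,255))
ys,xs=np.nonzero(m);P=depth(s,np.c_[xs,ys],T);tp=P[(P[:,2]>.08)&(P[:,2]<.093)]
print(len(P),len(tp),tp.mean(0).round(4),cv2.minAreaRect((tp[:,:2]*1000).astype(np.float32)))
cv2.imwrite('pics/w4c.png',cv2.resize(cv2.imread('pics/w4.png')[60:360,120:520],None,fx=2,fy=2))
E
```

```text
t 8.9 tcp [0.604  0.2826 0.2167] heading -1.2 F [-0.5  0.   0.5] w 0.0698 gf 0.0 j6 1.47
MOVE [-0.     -0.0026  0.0167] yaw -0.0 or 3.141
615 610 [0.6038 0.2886 0.0874] ((603.324951171875, 288.49603271484375), (16.85997200012207, 28.112491607666016), 24.079111099243164)
```

View pics/w4c.png

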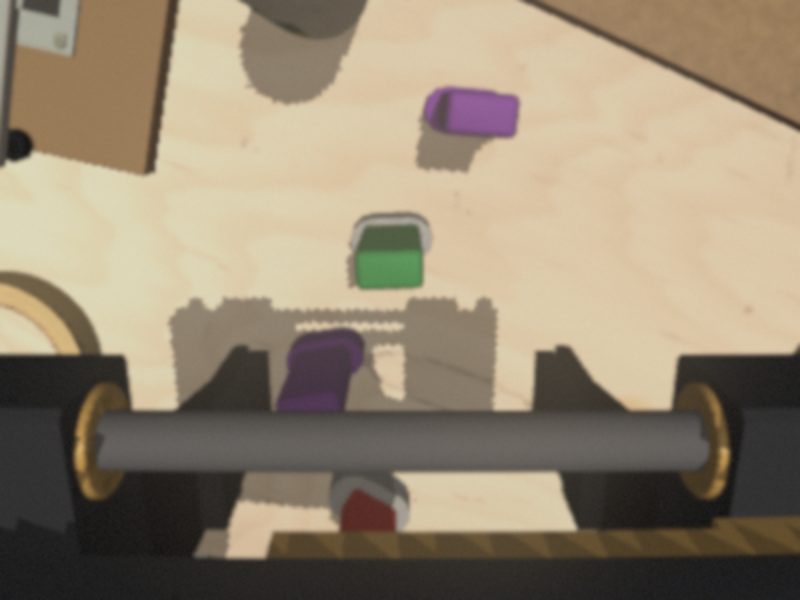

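The crop shows the green top face at (390,270), its broad side square to the jaws. The purple ones at (475,113) and (320,370) and the red one at (370,510) are clear of the fingers.

move_arm --pt "0.001 -0.004 0.03 -0.03" --pt "0.001 -0.004 0.07 -0.03" --pt "0.001 -0.004 0.11 -0.03" --pt "0.001 -0.004 0.14 -0.03" --pt "0.001 -0.004 0.15 -0.03" --pt "0.001 -0.004 0.15 -0.03"

```text
time: 9.45
eef_pos: [0.6019, 0.2862, 0.0648]
orientation: [3.078, 0.624, -0.012]
force: [-0.5, -0.5, 0.4]
grip_width: 0.0698
grip_force: 0.0
```

move_arm --pt "0 0 0 0" --pt "0 0 0 0" --pt "0 0 0 0" --pt "0 0 0 0" --pt "0 0 0 0" --pt "0 0 0 0" --pt "0 0 0 0" --pt "0 0 0 0" --pt "0 0 0 0" --pt "0 0 0 0" --claw 0 --squeeze 30

```text
time: 10.28
eef_pos: [0.6042, 0.2884, 0.0686]
orientation: [-3.078, -0.627, -0.001]
force: [-1.3, -0.4, 5.0]
grip_width: 0.0295
grip_force: 30.0
```

```bash
python3 - <<'E'
from h import *
plan([*J(36,73),.20],-1.816)
E
```

```text
t 10.28 tcp [0.6042 0.2884 0.0686] heading -1.169 F [-1.3 -0.4  5. ] w 0.0295 gf 29.993914500810206 j6 1.45
MOVE [-0.097   0.2677 -0.1315] yaw 0.647 or -2.494
```

move_arm --pt "0 0 -0.02 0" --pt "0 0 -0.06 0" --pt "0 0 -0.1 0" --pt "-0.097 0.268 -0.132 0.647" --pt "-0.097 0.268 -0.132 0.647" --pt "-0.097 0.268 -0.132 0.647" --pt "-0.097 0.268 -0.132 0.647" --pt "-0.097 0.268 -0.132 0.647" --pt "-0.097 0.268 -0.132 0.647" --pt "-0.097 0.268 -0.132 0.647" --pt "-0.097 0.268 -0.132 0.647" --pt "-0.097 0.268 -0.132 0.647" --pt "-0.097 0.268 -0.132 0.647" --pt "-0.097 0.268 -0.132 0.647" --pt "-0.097 0.268 -0.132 0.647"

```text
time: 11.53
eef_pos: [0.6191, 0.0053, 0.1995]
orientation: [-3.118, 0.381, 0.002]
force: [0.0, -0.9, -1.1]
grip_width: 0.0298
grip_force: 30.0
```

```bash
python3 - <<'E'
from h import *
for _ in range(3): d,y=plan([*J(36,73),.077],JY-np.pi/2); s=snap('wrist','w5.png')
cv2.imwrite('pics/w5c.png',cv2.resize(cv2.imread('pics/w5.png')[60:360,120:520],None,fx=2,fy=2))
E
```

```text
t 11.53 tcp [0.6191 0.0053 0.1995] heading -1.814 F [ 0.  -0.9 -1.1] w 0.0298 gf 29.993651658296585 j6 1.64
MOVE [0.001  0.0011 0.1225] yaw 0.002 or -3.14
t 11.58 tcp [0.6192 0.0053 0.1997] heading -1.814 F [-0.7 -0.3 -0.8] w 0.0298 gf 29.99358848668635 j6 1.64
MOVE [0.0008 0.0011 0.1227] yaw 0.002 or -3.14
t 11.63 tcp [0.6193 0.0052 0.1998] heading -1.814 F [ 1.3 -0.8 -0.4] w 0.03 gf 29.993597636930645 j6 1.64
MOVE [0.0007 0.001  0.1228] yaw 0.002 or -3.14
```

View pics/w5c.png

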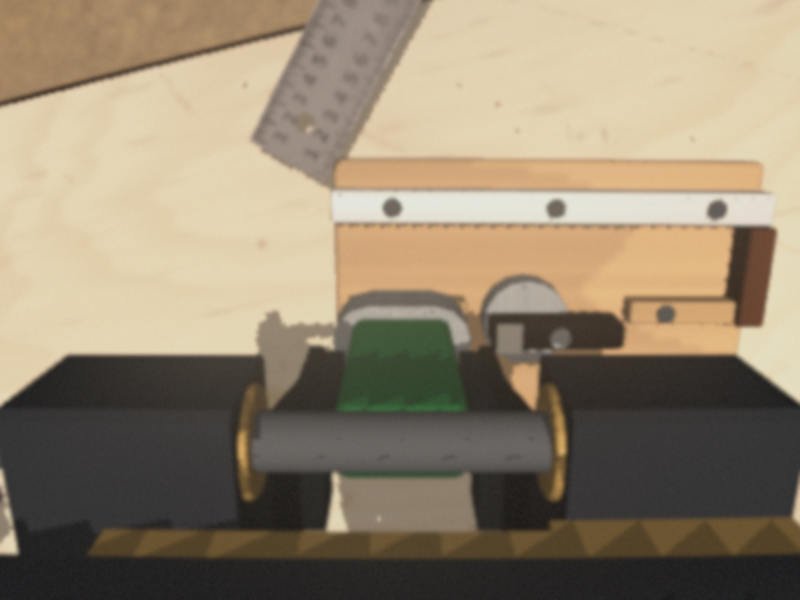

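The crop shows the gauge held upright. The foot spans crop columns 337–469, with its far top edge on row 306 or so and its far bottom edge on row 292 or so. I'll get its offset in tool coordinates.

```bash
python3 - <<'E'
from h import *
s=snap('wrist');T=np.array(s['T_tool_cam'])
q=lambda u,v:(120+u/2,60+v/2)
g=cv2.cvtColor(s['frame'],cv2.COLOR_RGB2GRAY)
for c in(310,321,332): print(c,[int(x) for x in g[198:228,c]])
print(onplane(s,[q(403,306),q(340,325),q(468,325)],.045,T).round(4),onplane(s,[q(403,292),q(340,320),q(469,320)],.065,T).round(4))
G=cv2.GaussianBlur(g.astype(np.float32),(3,3),0)
fe=[(c,165+np.argmin(np.diff(G[165:178,c]))+.5) for c in range(290,480,4)]
Tw=pose(s);p=onplane(s,fe,.026,Tw)[:,:2].astype(np.float32);v=cv2.fitLine(p,cv2.DIST_HUBER,0,.001,.001).ravel();print('fence ang',np.arctan(v[1]/v[0]) ,'jig x',(v[2:]-PV)@EX)
pt=(T[:3,:3].T@0 if 0 else None)
E
```

```text
310 [177, 177, 177, 179, 179, 177, 161, 131, 113, 105, 107, 105, 104, 106, 114, 144, 165, 172, 171, 169, 157, 128, 95, 82, 81, 80, 81, 79, 80, 80]
321 [177, 176, 177, 179, 179, 176, 163, 132, 109, 104, 103, 104, 101, 104, 117, 144, 163, 171, 172, 171, 161, 130, 96, 82, 79, 79, 79, 79, 78, 78]
332 [178, 177, 178, 177, 178, 176, 160, 132, 109, 104, 102, 102, 105, 104, 117, 146, 168, 166, 157, 157, 155, 128, 94, 82, 78, 78, 79, 78, 77, 76]
[[ 0.0108  0.0007  0.045 ]
 [ 0.0047 -0.0188  0.045 ]
 [ 0.0047  0.0207  0.045 ]] [[ 0.0095  0.0007  0.065 ]
 [-0.0003 -0.0207  0.065 ]
 [-0.0004  0.0232  0.065 ]]
fence ang 1.3209798 jig x 0.04970436059995954
```

move_arm --pt "0 0.001 0.03 0.005" --pt "0 0.001 0.06 0.005" --pt "0 0.001 0.09 0.005" --pt "0 0.001 0.105 0.005" --pt "0 0.001 0.112 0.005" --pt "0 0.001 0.112 0.005" --pt "0 0.001 0.114 0.005" --pt "0 0.001 0.116 0.005" --pt "0 0.001 0.116 0.005"

```text
time: 12.48
eef_pos: [0.6202, 0.0027, 0.0852]
orientation: [3.117, -0.392, 0.004]
force: [0.1, -0.5, -1.7]
grip_width: 0.0296
grip_force: 30.0
```

move_arm --pt "0 0 0.001 0" --pt "0 0 0.002 0" --pt "0 0 0.003 0" --pt "0 0 0.003 0" --pt "0 0 0.003 0"

```text
time: 12.9
eef_pos: [0.6193, 0.0027, 0.0811]
orientation: [3.117, -0.392, 0.0]
force: [-0.8, 0.1, -0.2]
grip_width: 0.0296
grip_force: 30.0
```

move_arm --pt "0 0 0.001 0" --pt "0 0 0.002 0" --pt "0 0 0.002 0" --pt "0 0 0.002 0"

```text
time: 13.23
eef_pos: [0.6196, 0.0027, 0.0806]
orientation: [3.117, -0.392, 0.001]
force: [-1.0, 0.7, 6.9]
grip_width: 0.0299
grip_force: 30.0
```

```bash
python3 - <<'E'
from h import *
d,y=plan([*J(36,73),.077],JY-np.pi/2)
E
```

```text
t 13.23 tcp [0.6196 0.0027 0.0806] heading -1.821 F [-1.   0.7  6.9] w 0.0299 gf 29.99310669489205 j6 1.65
MOVE [-0.0003 -0.0014  0.0036] yaw -0.005 or 3.136
```

move_arm --pt "0.001 0 -0.0005 0" --pt "0.002 0 -0.0005 0" --pt "0.002 0 -0.0005 0" --pt "0.002 0 -0.0005 0"

```text
time: 13.57
eef_pos: [0.62, 0.0026, 0.0806]
orientation: [-3.117, 0.392, 0.004]
force: [-3.8, 0.9, 9.6]
grip_width: 0.0299
grip_force: 30.0
```

move_arm --pt "0.001 0 0 0" --pt "0.001 0 0 0" --pt "0.001 0 0 0"

```text
time: 13.82
eef_pos: [0.6202, 0.0025, 0.0806]
orientation: [-3.117, 0.392, 0.007]
force: [-5.3, 1.6, 9.8]
grip_width: 0.0301
grip_force: 30.0
```

move_arm --pt "0.001 0 0 0" --pt "0.001 0 0 0" --pt "0.001 0 0 0"

```text
time: 14.07
eef_pos: [0.6205, 0.0025, 0.0806]
orientation: [-3.117, 0.392, 0.01]
force: [-6.0, 0.9, 10.8]
grip_width: 0.0298
grip_force: 30.0
```

move_arm --pt "0 0 -0.0015 0" --pt "0 0 -0.0015 0" --pt "0 0 -0.0015 0"

```text
time: 14.32
eef_pos: [0.6227, 0.0019, 0.0808]
orientation: [-3.117, 0.392, 0.002]
force: [-1.8, 0.7, 0.4]
grip_width: 0.0304
grip_force: 30.0
```

```bash
python3 - <<'E'
from h import *
d,y=plan([*J(36,73),.077],JY-np.pi/2)
s=snap('wrist','w6.png')
g=cv2.GaussianBlur(cv2.cvtColor(s['frame'],cv2.COLOR_RGB2GRAY),(3,3),0)
for c in(305,315,325,335): print(c,[int(x) for x in g[170:230:1,c]])
E
```

```text
t 14.32 tcp [0.6227 0.0019 0.0808] heading -1.821 F [-1.8  0.7  0.4] w 0.0304 gf 29.993805144913495 j6 1.64
MOVE [-0.0035 -0.0014  0.0038] yaw -0.005 or 3.136
305 [171, 171, 171, 172, 173, 174, 175, 176, 177, 178, 176, 168, 152, 139, 137, 153, 181, 205, 218, 222, 221, 211, 185, 149, 121, 106, 102, 100, 100, 99, 98, 98, 101, 112, 135, 168, 199, 214, 209, 183, 146, 119, 119, 140, 160, 165, 161, 159, 153, 134, 108, 89, 83, 82, 81, 81, 81, 81, 81, 81]
315 [171, 171, 172, 173, 174, 175, 176, 177, 178, 179, 177, 168, 153, 139, 138, 155, 182, 207, 218, 222, 224, 224, 219, 206, 179, 149, 127, 116, 109, 105, 109, 121, 137, 156, 178, 201, 216, 219, 211, 184, 147, 121, 119, 137, 157, 170, 174, 172, 160, 136, 108, 89, 83, 81, 81, 81, 81, 81, 80, 80]
325 [172, 172, 173, 173, 174, 174, 175, 176, 178, 179, 177, 169, 153, 139, 139, 156, 184, 208, 219, 223, 224, 225, 225, 226, 226, 226, 225, 225, 225, 225, 225, 224, 222, 221, 220, 220, 221, 220, 212, 187, 150, 121, 118, 135, 155, 166, 169, 169, 160, 137, 109, 89, 82, 81, 81, 81, 81, 81, 80, 80]
335 [172, 173, 173, 173, 174, 175, 176, 177, 178, 179, 178, 169, 153, 140, 139, 157, 186, 208, 217, 219, 221, 224, 226, 226, 226, 225, 225, 224, 225, 225, 225, 223, 222, 221, 220, 220, 221, 220, 211, 186, 149, 121, 122, 144, 165, 172, 172, 168, 156, 135, 108, 90, 82, 81, 81, 81, 80, 80, 80, 80]
```

```bash
python3 - <<'E'
from h import *
s=snap('wrist');T=np.array(s['T_tool_cam'])
print(onplane(s,[(325,209.8)],.0548,T),onplane(s,[(325,212.9)],.0488,T))
E
```

```text
[[0.00994208 0.00294099 0.0548    ]] [[0.00972364 0.00285887 0.0488    ]]
```

move_arm --pt "-0.0025 0 0.0003 0" --pt "-0.0025 0 0.0003 0" --pt "-0.0025 0.006 0.0003 0" --pt "-0.0025 0.012 0.0003 0" --pt "-0.0025 0.018 0.0003 0" --pt "-0.0025 0.024 0.0003 0" --pt "-0.0025 0.03 0.0003 0" --pt "-0.0025 0.03 0.0003 0"

```text
time: 15.08
eef_pos: [0.6131, -0.0283, 0.0807]
orientation: [3.116, -0.394, -0.0]
force: [-0.7, -0.1, -1.2]
grip_width: 0.03
grip_force: 30.0
```

```bash
python3 - <<'E'
from h import *
d,y=plan([*J(37.5,-73),.081],-1.819)
E
```

```text
t 15.08 tcp [ 0.6131 -0.0283  0.0807] heading -1.823 F [-0.7 -0.1 -1.2] w 0.03 gf 29.99329912941903 j6 1.6
MOVE [ 0.0007  0.113  -0.0002] yaw -0.004 or 3.138
```

move_arm --pt "0.0004 0.006 0.0006 -0.003" --pt "0.0004 0.012 0.0006 -0.003" --pt "0.0004 0.018 0.0006 -0.003" --pt "0.0004 0.024 0.0006 -0.003" --pt "0.0004 0.03 0.0006 -0.003" --pt "0.0004 0.036 0.0006 -0.003" --pt "0.0004 0.036 0.0006 -0.003"

```text
time: 15.67
eef_pos: [0.605, -0.0632, 0.0806]
orientation: [3.117, -0.388, 0.001]
force: [-0.6, -1.2, 3.7]
grip_width: 0.03
grip_force: 30.0
```

```bash
python3 - <<'E'
from h import *
d,y=plan([*J(37.5,-73),.081],-1.819)
E
```

```text
t 15.67 tcp [ 0.605  -0.0632  0.0806] heading -1.819 F [-0.6 -1.2  3.7] w 0.03 gf 29.993663406930864 j6 1.53
MOVE [-0.0004  0.0772 -0.0003] yaw 0.0 or -3.141
```

Sliding with no lateral force. Continuing to just short of the stop.

move_arm --pt "-0.0003 0.006 -0.0002 0" --pt "-0.0003 0.012 -0.0002 0" --pt "-0.0003 0.018 -0.0002 0" --pt "-0.0003 0.024 -0.0002 0" --pt "-0.0003 0.03 -0.0002 0" --pt "-0.0003 0.036 -0.0002 0" --pt "-0.0003 0.042 -0.0002 0" --pt "-0.0003 0.048 -0.0002 0" --pt "-0.0003 0.054 -0.0002 0" --pt "-0.0003 0.06 -0.0002 0" --pt "-0.0003 0.066 -0.0002 0" --pt "-0.0003 0.07 -0.0002 0" --pt "-0.0003 0.072 -0.0002 0" --pt "-0.0003 0.072 -0.0002 0"

```text
time: 16.83
eef_pos: [0.5867, -0.1326, 0.0806]
orientation: [3.117, -0.388, 0.0]
force: [-0.5, 2.4, 5.6]
grip_width: 0.0297
grip_force: 30.0
```

move_arm --pt "0 0.001 0 0" --pt "0 0.002 0 0" --pt "0 0.003 0 0" --pt "0 0.003 0 0" --pt "0 0.003 0 0"

```text
time: 17.25
eef_pos: [0.586, -0.1349, 0.0806]
orientation: [3.117, -0.387, 0.0]
force: [1.1, 2.9, 6.2]
grip_width: 0.0302
grip_force: 30.0
```

```bash
python3 - <<'E'
from h import *
d,y=plan([*J(37.5,-73),.081],-1.819)
s=snap('wrist','w7.png')
cv2.imwrite('pics/w7c.png',cv2.resize(cv2.imread('pics/w7.png')[60:360,120:520],None,fx=2,fy=2))
E
```

```text
t 17.25 tcp [ 0.586  -0.1349  0.0806] heading -1.818 F [1.1 2.9 6.2] w 0.0302 gf 29.99672438018024 j6 1.41
MOVE [ 0.0004  0.003  -0.0004] yaw 0.001 or -3.14
```

View pics/w7c.png

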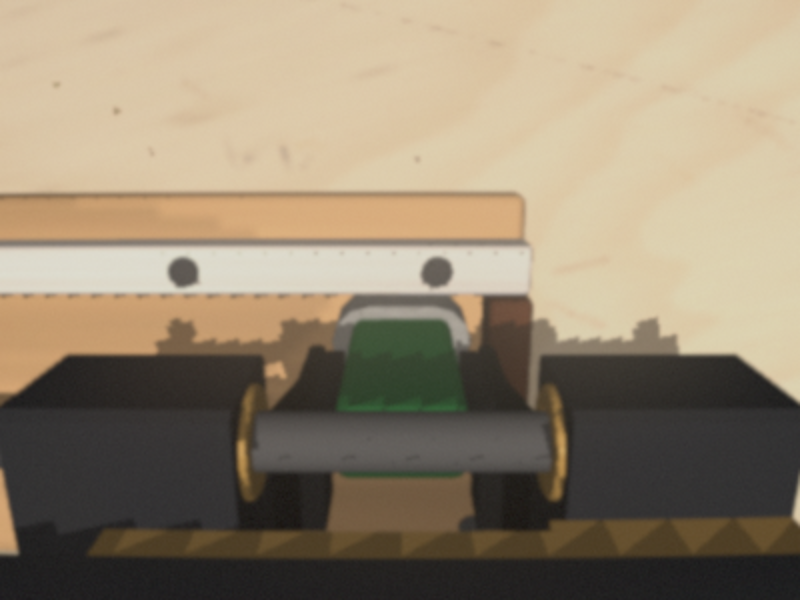

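The crop shows the foot's end at column 469 and the stop's face at column 484. At about 3 px/mm that leaves about 5 mm. I'll advance gently until it touches.

move_arm --pt "0 0.001 -0.0008 0" --pt "0 0.002 -0.0008 0" --pt "0 0.003 -0.0008 0" --pt "0 0.004 -0.0008 0" --pt "0 0.004 -0.0008 0" --pt "0 0.004 -0.0008 0"

```text
time: 17.8
eef_pos: [0.5847, -0.1386, 0.0807]
orientation: [3.117, -0.387, -0.002]
force: [-0.5, -0.2, -1.0]
grip_width: 0.0296
grip_force: 30.0
```

move_arm --pt "0 0.001 0 0" --pt "0 0.001 0 0" --pt "0 0.001 0 0"

```text
time: 18.05
eef_pos: [0.5849, -0.1393, 0.081]
orientation: [3.117, -0.387, -0.0]
force: [0.1, 0.4, -1.2]
grip_width: 0.0298
grip_force: 30.0
```

move_arm --pt "0 0.001 0 0" --pt "0 0.001 0 0" --pt "0 0.001 0 0"

```text
time: 18.3
eef_pos: [0.5847, -0.14, 0.0811]
orientation: [-3.117, 0.387, 0.0]
force: [0.3, 0.8, -1.5]
grip_width: 0.0298
grip_force: 30.0
```

move_arm --pt "0 0.001 0 0" --pt "0 0.001 0 0" --pt "0 0.001 0 0"

```text
time: 18.55
eef_pos: [0.5846, -0.1402, 0.0811]
orientation: [-3.116, 0.388, -0.0]
force: [1.2, 4.1, -1.4]
grip_width: 0.0298
grip_force: 30.0
```

move_arm --pt "0 0.001 0 0" --pt "0 0.001 0 0" --pt "0 0.001 0 0"

```text
time: 18.8
eef_pos: [0.5845, -0.1404, 0.0812]
orientation: [-3.115, 0.389, -0.0]
force: [2.4, 7.3, -1.3]
grip_width: 0.0298
grip_force: 30.0
```

```bash
python3 - <<'E'
from h import *
d,y=plan([*J(37.5,-73),.081],-1.819)
s=snap('wrist','w8.png');g=cv2.cvtColor(s['frame'],cv2.COLOR_RGB2GRAY)
for r in (216,219,222,225): print(r,[int(x) for x in g[r,340:372]])
E
```

```text
t 18.8 tcp [ 0.5845 -0.1404  0.0812] heading -1.819 F [ 2.4  7.3 -1.3] w 0.0298 gf 30.022244348656386 j6 1.39
MOVE [ 0.0005 -0.0027  0.0002] yaw -0.0 or 3.142
216 [160, 160, 159, 157, 154, 147, 134, 112, 99, 91, 104, 128, 127, 97, 70, 70, 75, 84, 84, 85, 87, 86, 87, 88, 88, 86, 89, 89, 88, 89, 89, 89]
219 [126, 137, 148, 155, 159, 161, 161, 159, 154, 142, 121, 105, 99, 80, 66, 70, 77, 81, 83, 82, 86, 84, 87, 84, 84, 86, 86, 88, 87, 88, 88, 87]
222 [74, 76, 81, 99, 131, 156, 165, 166, 164, 164, 162, 156, 137, 97, 69, 69, 76, 80, 82, 80, 74, 70, 69, 70, 73, 73, 79, 82, 81, 77, 77, 77]
225 [76, 75, 72, 76, 96, 132, 155, 161, 160, 159, 160, 160, 154, 130, 92, 70, 74, 79, 82, 80, 72, 69, 69, 66, 66, 67, 68, 69, 66, 68, 69, 68]
```

move_arm --pt "0 -0.0018 0.0004 0" --pt "0 -0.0018 0.0008 0" --pt "0 -0.0018 0.0008 0"

```text
time: 19.1
eef_pos: [0.5847, -0.1401, 0.0806]
orientation: [-3.117, 0.387, -0.0]
force: [0.8, 4.5, 0.7]
grip_width: 0.0298
grip_force: 30.0
```

move_arm --pt "0 0 0 0" --pt "0 0 0 0" --pt "0 0 0 0" --pt "0 0 0 0" --pt "0 0 0 0" --pt "0 0 0 0" --claw 0.6

```text
time: 19.6
eef_pos: [0.5846, -0.1407, 0.0803]
orientation: [3.117, -0.387, -0.0]
force: [0.5, 0.5, -0.2]
grip_width: 0.051
grip_force: 0.0
```

move_arm --pt "0 0 -0.01 0" --pt "0 0 -0.03 0" --pt "0 0 -0.06 0" --pt "0 0 -0.09 0" --pt "0 0 -0.12 0" --pt "-0.06 0 -0.15 0" --pt "-0.1 0 -0.15 0" --pt "-0.14 0 -0.15 0" --pt "-0.14 0 -0.15 0"

```text
time: 20.35
eef_pos: [0.4438, -0.1039, 0.2313]
orientation: [-3.117, 0.386, 0.006]
force: [-0.6, 0.3, 0.3]
grip_width: 0.0521
grip_force: 0.0
```

```bash
python3 - <<'E'
from h import *
s=snap('wrist','w9.png');t=snap('top','t9.png')
a=cv2.resize(cv2.imread('pics/w9.png')[0:240,100:500],(400*2-250,330));b=cv2.resize(cv2.imread('pics/t9.png')[145:250,300:440],None,fx=2.5,fy=2.5,interpolation=cv2.INTER_CUBIC)
o=np.zeros((600,560,3),np.uint8);o[:330,:550]=a;o[335:335+b.shape[0],:350]=b;cv2.imwrite('pics/f.png',o)
E
```

```text
(no output)
```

View pics/f.png

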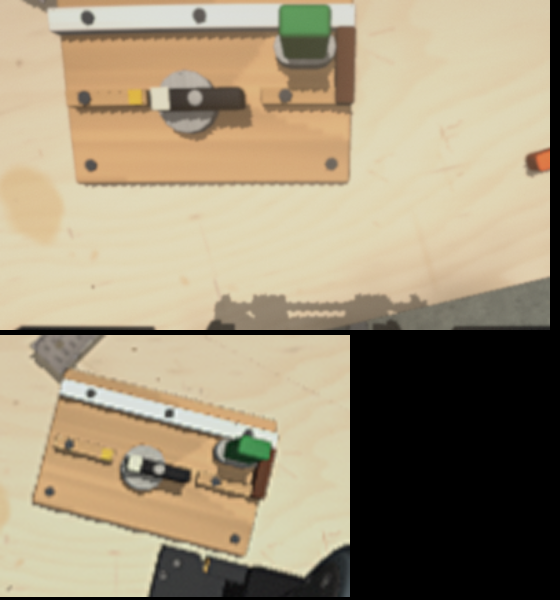

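The gauge stands upright at (305,40) against the dark stop. The bar is parallel to the fence, white end (160,98) toward the yellow mark (135,97). The arm is clear, so I'm handing in.

```bash
python3 -c "
from station import robot
print(robot.sign_off())"
```

```text
the job is handed in; nothing more can be done
None
```

The job is handed in at about 20 s: the bar is within 1° of parallel to the fence with its white end at the yellow mark, the green gauge stands upright against the end stop, and I did not touch the red or purple gauges.

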